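# Lock the feeding bowl into its board with the rim clip and wing nut

### The arm

A 7-joint arm with a two-finger parallel gripper is mounted at the origin on a cart in front of the work surface, level with it; the furniture and walls round the work are solid. World frame = base frame: x ahead of the robot, y to its left, z up, the work surface at z = 0. Lengths are in m, angles in rad, forces in N, time in s.
With the tool pointing down it reaches from about 0.4 to 0.85 m from the base axis. Payload 6.9 kg.
Tool frame: the origin (TCP) lies midway between the tips of the shut fingers; the grasp point (between the pads) lies 19 mm behind it; y points along the fingers, x is the direction in which the jaws open and shut, and the axes are right-handed (so a half turn about y gives the same grasp; the last joint's range is limited). The gripper opens to 85 mm and grips with 20 to 120 N. Pads are 22 mm wide; open, the fingers measure 114 mm over their backs; the gripper's body (76 mm by 85 mm) begins 54 mm behind the grasp point. The pads swing forward as they close: fully open they stand 13 mm farther back than shut.
Start: joints at [-1.171, 0.507, -0.238, 1.5, 0.126, 1.149, -0.155], TCP at [0.181, 0.598, 0.231] pointing down, gripper open.
Joint ranges: [-3.08, 3.08], [-0.24, 2.05], [-1.43, 1.35], [0, 2.5], [-1.52, 4.66], [0.17, 1.96], [-2.89, 2.89]. Speed limits (rad/s): [2.39, 2.39, 3.14, 3.14, 3.14, 3.14, 3.14].

### API

Orientations are given as a rotation vector (axis times angle).
In Python, from bench import env gives the robot as it stands. The module is installed in compiled form; this text tells all that it offers.
- The arm moves only by the tool arm_command, never from a script. Its argument "steps" is one flat list of numbers, 5 for each row, row after row: the opening, from 0 (shut) to 1 (fully open), then the shift along the world's x, y, z in mm, then the turn about the world's z in degrees. In form: [jaw, tx, ty, tz, yaw, jaw, tx, ty, tz, yaw, ...]. A call has 1 to 12 rows; each row is the pose to reach, as a shift and turn from the pose measured when the call began; what a row does not reach only later rows make up. A row lasts 1/10 s, in which the tool goes at most 50 mm and 8.59 degrees, less where a joint would pass 70% of its speed; a pose out of reach is approached as far as the arm can. A call with a gripper value outside its range is refused whole. The fingers move at their own pace and stop on an object; "newtons" is the grip in N (left out, the last holds). Time passes only in rows, so rows that repeat a pose let the fingers close. It gives the time, the measured TCP pose, the force and the opening at its end, in the units of the state.
- env.get_obs(): the state, without advancing time (a new reading comes with each control period).
- env.read_camera(name): name is "side" or "top"; returns a dict with "frame" (400x640x3 uint8, blue, green, red), "mtx" (3x3 intrinsics, pixels), "cam_to_world" (4x4, takes a point from camera to world coordinates). Camera axes: x right, y up, looking along -z (the intrinsics and any distortion apply to the point x, -y, -z); pixel columns grow to the right and rows downward; lengths in m; the calibration is good to about 2 mm. A picture is of the moment at which its call begins. There is no depth.
- env.close_job(): hands the job in, once; it reports no verdict.
The state is a dict: "time": time; "joint_pos": joint angles; "dq": joint speeds; "joint_efforts": joint torques, N m; "tcp_pos": TCP position; "tcp_rot": TCP orientation; "ft_force": force on the tool from outside, world axes, zero at the start; "wrist_torque": the same for the moment, N m; "opening": finger opening in m.
Only numpy, scipy, OpenCV 4.12 (cv2) and the standard library are available. Lean on these libraries where they do the work, as an engineer would, in place of code of your own. Each camera call takes 0.05 s, during which the arm holds its last target.

### The job

Lock the steel bowl into the wooden feeder board so that no dog can tip it out. With the fingertips alone, pushing lightly and never pinching, swing the steel clip round until it lies straight over the bowl's rim, pointing at the middle of the bowl, then push the wings of the loose red wing nut round clockwise, stroke after stroke, until it is run fully home. Leave the bowl sitting in its well and do not disturb the jar, the bottle or the spoon beside it.

Things in the scene. Friction and masses are not known exactly. Their poses are not given: they have to be found in the camera images.
- feeder: Light wooden feeder board fixed to the bench, top face at z 44 mm. Origin at bench level under the upright stud; z up, the axis of clip and nut. Reaches x -192 to +50, y -96 to +96 mm. Round bowl well, diameter 146, centred at x -98. Upright splash guard behind the stud: near face x +38 mm, top z 80 mm; the wings clear it by 5 mm, so there is no room for a finger between, but it can lift over.
- stud_top (a point): Top end of the fixed threaded stud (diameter 9 mm, 88 mm above the bench), on the common axis of clip and nut. A point on the feeder board.
- bowl_seat (a point): Centre of the floor of the bowl's well, 10 mm above the bench, where the middle of the bowl's underside belongs. A point on the feeder board.
- bowl: Loose steel bowl, 140 mm across, 38 mm high, about 90 g, in the well with 3 mm play all round; origin at the centre of its underside; its rim is 48 mm above the bench, 4 mm above the board. It stays where it is.
- rim_clip (a joint): Angle (rad) of the steel clip, a strap 18 mm wide, 73 mm long from the stud's axis, underside 50, top 53 mm above the bench (2 mm over the bowl's rim), on the stud under the nut. 0: points along the feeder's -x at the bowl's middle; positive counter-clockwise from above (+1.57: along feeder -y). Starts at 0.8 to 1.3, range -1.8 to 1.8, no stop at 0; drags about 0.5 N at its peg, stays where left.
- clip_peg (a point): Centre of the top of the black finger peg near the clip's free end, 64 mm from the stud's axis, 70 mm above the bench; the peg is 12 mm thick (15 mm at its head) and stands 17 mm high on the strap. Moves with the clip.
- wing_nut (a joint): Angle (rad) the red wing nut still has to turn. 0: fully home, tight on the clip, a firm stop where the force rises sharply. Clockwise from above tightens and makes it smaller. Sinks 2 mm per turn. Starts at 6.0 to 8.5 (1 to 1.35 turns). Drags about 1 N at a wing, stays where left. At 0 its wings lie along the feeder's x axis, the one with wing_tip to +x.
- wing_tip (a point): Outermost point of one of the nut's two equal, opposite wings, 33 mm from the stud's axis; moves with the nut. Each wing is a round upright ear, 7 mm thick, 23 mm in diameter, 10 to 33 mm from the axis. Nut home: wings 59 to 82 mm above the bench, this point at 70.5 mm; loose: up to 3 mm higher. Hub radius 10.5 mm at its foot, 8 mm above.
- powder_jar_1: Loose white powder jar with a blue cap, diameter 67 mm, 91 mm high, standing beside the board; origin at the centre of its underside. Leave alone.
- brown_bottle_1: Loose brown tablet bottle with a white cap, diameter 51 mm, 110 mm high, standing beside the board; origin at the centre of its underside. Leave alone.
- dose_spoon: Loose teaspoon, 139 x 30 mm, lying in front of the board; origin at the centre of its underside, x along its length. Leave alone.

How it is judged:
By the outcome, as a careful person would: the job done as asked, in the order asked, and still so for the second after the job is handed in, with the robot touching nothing.
It also fails if it takes over 64 s, if anything falls off the work surface, if the arm or the gripper's body presses on something with over 40 N, if the wrist force passes 120 N, or if a joint passes its speed limit or range.

## Working session

There is one attempt and no reset: what is moved stays moved. The work goes in short steps, Python scripts to look and compute and a tool call to move; the robot and the scene stay as the last step left them, time stands still between calls to the robot, and variables do not carry over. Pictures are saved under pics/ and viewed, and the job is handed in when it is done.

Besides the shell and the picture viewer there is one more tool, called after "Request:" by a JSON object that holds its "name" and its "arguments", one argument or row to a line. arm_command: Moves the arm, as the interface text tells. Its arguments: {"type":"object","properties":{"steps":{"type":"array"},"newtons":{"type":"number"}},"required":["steps"]}

```bash
mkdir -p pics; cat > h.py <<'E'
from bench import env
import numpy as np, cv2
def cam(n,save=None):
    c=env.read_camera(n)
    if save: cv2.imwrite('pics/'+save,c['frame'])
    return c
def ray(c,u,v):
    K=np.array(c['mtx']);T=np.array(c['cam_to_world'])
    d=np.array([(u-K[0,2])/K[0,0],-(v-K[1,2])/K[1,1],-1.])
    return T[:3,3],T[:3,:3]@d
def plane(c,u,v,z):
    o,d=ray(c,u,v);return o+d*(z-o[2])/d[2]
def proj(c,p):
    K=np.array(c['mtx']);T=np.array(c['cam_to_world'])
    q=T[:3,:3].T@(np.array(p)-T[:3,3])
    return K[0,0]*q[0]/-q[2]+K[0,2],K[1,1]*-q[1]/-q[2]+K[1,2]
E
python3 - <<'E'
from h import *
a=cam('top','top0.png');b=cam('side','side0.png')
for c in(a,b):print(c.keys(),c['mtx'],np.round(c['cam_to_world'],3))
o=env.get_obs();print({k:np.round(v,3) for k,v in o.items()})
E
```

```text
dict_keys(['frame', 'mtx', 'cam_to_world']) [[481.59803316   0.         314.43759956]
 [  0.         481.59803316 191.68803863]
 [  0.           0.           1.        ]] [[ 0.026  0.999 -0.047  0.357]
 [-1.     0.026  0.005  0.398]
 [ 0.006  0.047  0.999  0.933]
 [ 0.     0.     0.     1.   ]]
dict_keys(['frame', 'mtx', 'cam_to_world']) [[459.80691749   0.         321.70301367]
 [  0.         459.80691749 208.3299863 ]
 [  0.           0.           1.        ]] [[ 0.956  0.119 -0.267  0.189]
 [-0.293  0.369 -0.882 -0.363]
 [-0.006  0.922  0.387  0.414]
 [ 0.     0.     0.     1.   ]]
{'time': np.float64(0.1), 'joint_pos': array([-1.172,  0.508, -0.238,  1.501,  0.126,  1.149, -0.155]), 'dq': array([ 0.001, -0.003, -0.001, -0.004, -0.   , -0.   , -0.   ]), 'joint_efforts': array([-5.0000e-03, -6.2183e+01, -2.1950e+00, -2.5020e+01,  1.2000e-02,
        8.0000e-03, -0.0000e+00]), 'tcp_pos': array([0.181, 0.598, 0.231]), 'tcp_rot': array([-1.335, -0.989,  0.991]), 'ft_force': array([ 0.878, -0.015,  0.527]), 'wrist_torque': array([-0.001,  0.   ,  0.02 ]), 'opening': np.float64(0.085)}
```

View pics/top0.png

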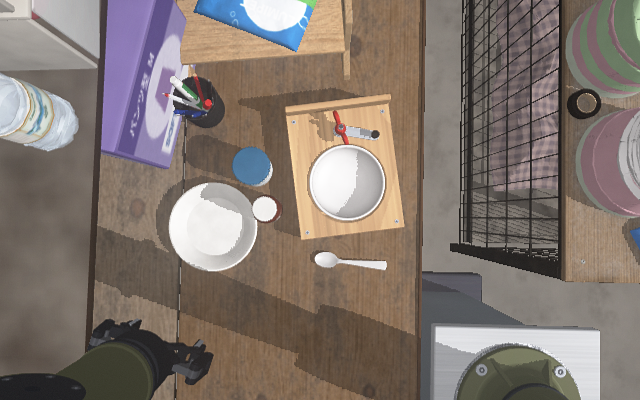

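View pics/side0.png

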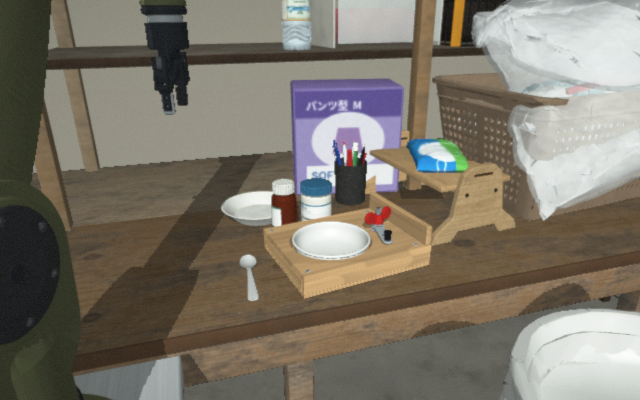

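```bash
python3 - <<'E'
from h import *
f=cv2.imread('pics/top0.png');cv2.imwrite('pics/z0.png',cv2.resize(f[85:245,270:430],None,fx=3.7,fy=3.7,interpolation=cv2.INTER_CUBIC))
s=cv2.imread('pics/side0.png');cv2.imwrite('pics/z1.png',cv2.resize(s[180:300,250:450],None,fx=4,fy=4,interpolation=cv2.INTER_CUBIC))
E
```

```text
(no output)
```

View pics/z0.png

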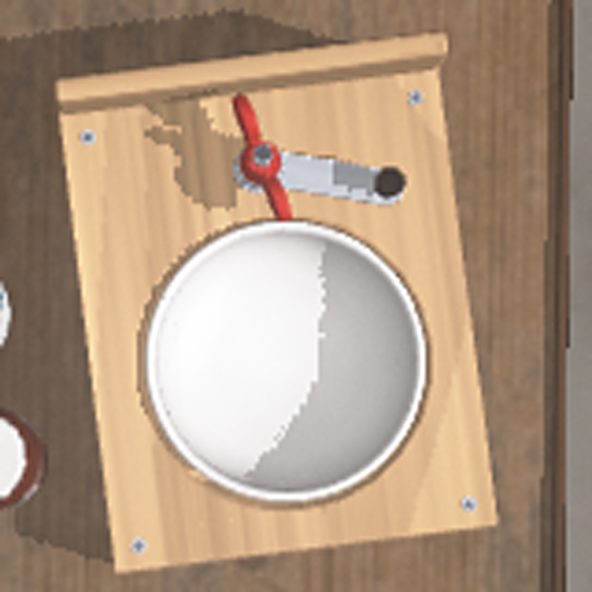

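View pics/z1.png

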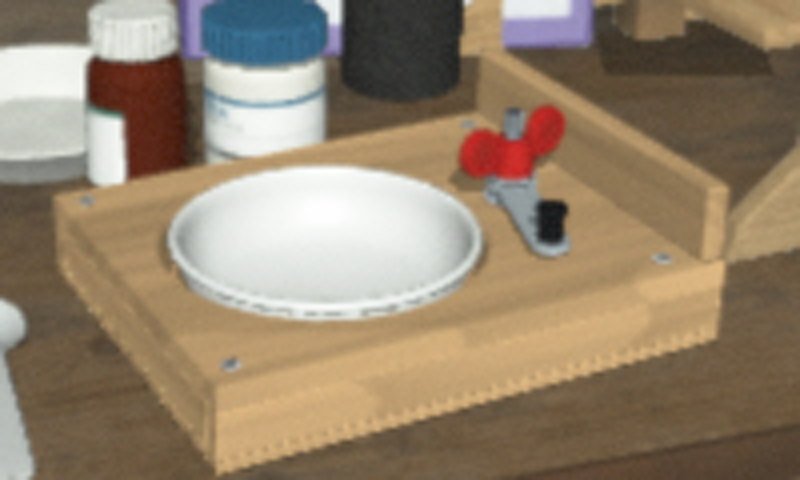

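```bash
python3 - <<'E'
from h import *
c=cam('top');s=cam('side')
P=lambda x,y,z:plane(c,270+(x+.5)/3.7-.5,85+(y+.5)/3.7-.5,z)
st=P(262,153,.088);peg=P(391,181,.07);fl=P(116,573,.044);fr=P(497,523,.044);w1=P(240,97,.076);w2=P(287,219,.076)
bw=P(287,361,.048);print('stud',st,'peg',peg,'fl',fl,'fr',fr,'w',w1,w2,'bowl',bw)
e=fl-fr;print('front len',np.hypot(*e[:2]),'yaw',np.degrees(np.arctan2(-e[0],e[1])))
th=lambda d:np.degrees(np.arctan2(d[1],d[0]))
print('clip dir',th(peg-st),np.hypot(*(peg-st)[:2]),'bowl dir',th(bw-st),np.hypot(*(bw-st)[:2]),'wings',th(w1-st),th(w2-st),th(w1-w2),np.hypot(*(w1-w2)[:2]))
S=lambda x,y,z:plane(s,250+(x+.5)/4-.5,180+(y+.5)/4-.5,z)
print('side stud',S(515,108,.088),'peg',S(553,207,.07))
print(proj(s,st),proj(s,peg))
E
```

```text
stud [0.51471566 0.35116163 0.088     ] peg [0.50598887 0.28686795 0.07      ] fl [0.31059007 0.41641816 0.044     ] fr [0.34025273 0.22724076 0.044     ] w [0.5440516  0.36181319 0.076     ] [0.48508969 0.33764296 0.076     ] bowl [0.41814304 0.33405819 0.048     ]
front len 0.1914887994104753 yaw 8.91131165842233
clip dir -97.72970192491842 0.06488322894667407 bowl dir -169.95680546855792 0.0980754688123801 wings 19.95541258357761 -155.47225081779658 22.290171966321708 0.06372367831779963
side stud [0.51530561 0.35485649 0.088     ] peg [0.50446373 0.28732303 0.07      ]
(np.float64(378.88662675847513), np.float64(207.3992559548985)) (np.float64(388.799659604303), np.float64(231.36713018759338))
```

```bash
python3 - <<'E'
from h import *
from scipy.spatial.transform import Rotation as R
o=env.get_obs();print(np.round(R.from_rotvec(o['tcp_rot']).as_matrix(),3))
s=cv2.imread('pics/side0.png');cv2.imwrite('pics/z2.png',cv2.resize(s[0:130,120:220],None,fx=4.5,fy=4.5,interpolation=cv2.INTER_CUBIC))
E
```

```text
[[ 0.29  -0.    -0.957]
 [ 0.957 -0.001  0.29 ]
 [-0.001 -1.    -0.   ]]
```

View pics/z2.png

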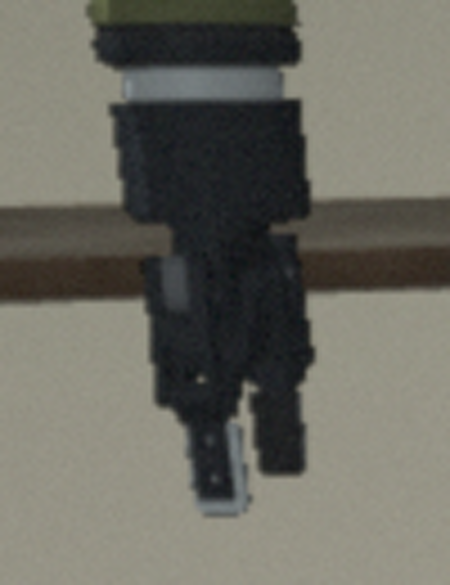

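Request:
{"name": "arm_command", "arguments": {
  "newtons": 20,
  "steps": [0,0,-40,0,0,0,30,-80,0,0,0,60,-118,0,0,0,95,-152,0,0,0,130,-185,0,0,0,170,-215,0,0,0,210,-245,0,2,0,250,-270,0,5,0,290,-292,0,8,0,330,-310,0,8,0,352,-315,-30,8,0,352,-315,-60,8]
}}

```text
time: 1.4
tcp_pos: [0.5373, 0.2803, 0.1701]
tcp_rot: [-1.284, -1.093, 1.09]
ft_force: [0.2, 0.6, -0.4]
opening: 0.0003
```

```bash
python3 - <<'E'
from h import *
a=cam('top','top1.png')['frame'];b=cam('side','side1.png')['frame']
z=cv2.resize(a[60:260,250:450],None,fx=2,fy=2,interpolation=cv2.INTER_CUBIC)
y=cv2.resize(b[100:300,270:470],None,fx=2,fy=2,interpolation=cv2.INTER_CUBIC)
cv2.imwrite('pics/z3.png',np.hstack([z,y]))
o=env.get_obs();print({k:np.round(v,3) for k,v in o.items()})
E
```

```text
{'time': np.float64(1.5), 'joint_pos': array([-0.423,  0.528, -0.166,  1.651,  0.101,  0.979,  0.792]), 'dq': array([-0.019, -0.06 , -0.02 , -0.059, -0.008,  0.073,  0.005]), 'joint_efforts': array([ 1.1660e+00, -6.1085e+01, -5.8000e-01, -2.3401e+01,  2.6000e-01,
       -1.1140e+00, -5.1000e-02]), 'tcp_pos': array([0.531, 0.281, 0.167]), 'tcp_rot': array([-1.278, -1.086,  1.101]), 'ft_force': array([-0.486, -0.486,  0.274]), 'wrist_torque': array([-0.045,  0.051, -0.048]), 'opening': np.float64(-0.0)}
```

View pics/z3.png

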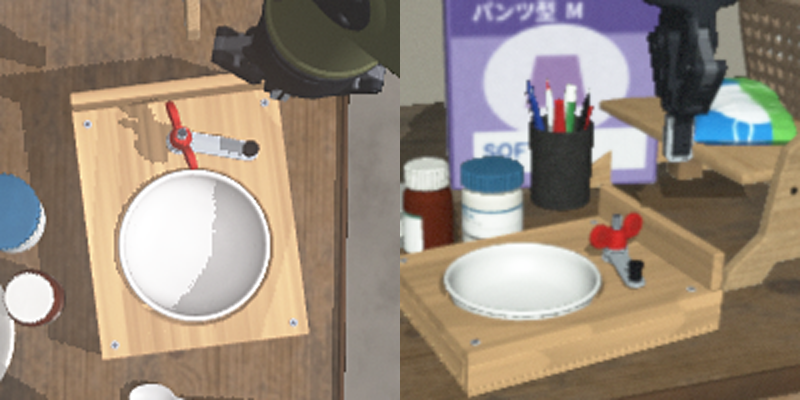

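Request:
{"name": "arm_command", "arguments": {
  "steps": [0,2,2,-50,0,0,2,2,-85,0,0,2,2,-109,0,0,2,2,-109,0,0,2,2,-109,0]
}}

```text
time: 2.0
tcp_pos: [0.5335, 0.2839, 0.0591]
tcp_rot: [-1.277, -1.088, 1.101]
ft_force: [0.6, 0.2, 0.4]
opening: 0.0
```

```bash
cat > look.py <<'E'
from h import *
import sys
n=sys.argv[1]
a=cam('top')['frame'];b=cam('side')['frame']
z=cv2.resize(a[90:220,280:410],None,fx=3,fy=3,interpolation=cv2.INTER_CUBIC)
y=cv2.resize(b[160:290,320:450],None,fx=3,fy=3,interpolation=cv2.INTER_CUBIC)
cv2.imwrite('pics/%s.png'%n,np.hstack([z,y]))
from scipy.spatial.transform import Rotation as R
o=env.get_obs();m=R.from_rotvec(o['tcp_rot']).as_matrix()
S=np.array([.515,.352]);p=o['tcp_pos'];d=p[:2]-S
print('t',o['time'],'tcp',np.round(p*1000,1),'zdir',np.degrees(np.arctan2(m[1,2],m[0,2])).round(1),'F',np.round(o['ft_force'],1),'j7',o['joint_pos'][6].round(2))
print('rel stud r',np.hypot(*d)*1000,'ang feeder',np.degrees(np.arctan2(d[1],d[0]))-9.2)
E
python3 look.py z4
```

```text
t 2.1 tcp [534.4 284.   60. ] zdir 171.1 F [ 0.7  1.1 -0.2] j7 0.76
rel stud r 70.68867033569244 ang feeder -83.29670550454165
```

View pics/z4.png

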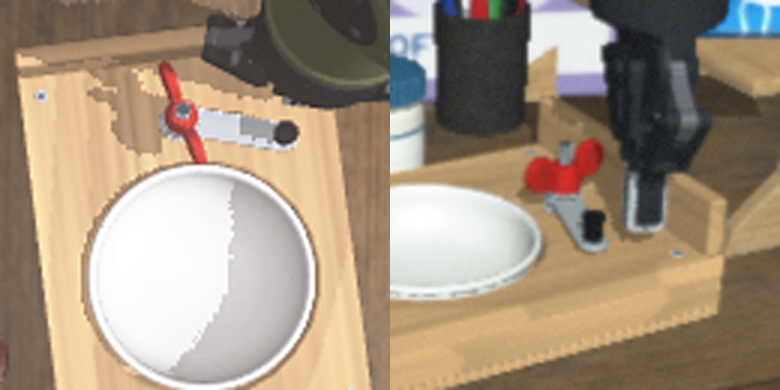

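```bash
cat > way.py <<'E'
from h import *
import sys
# way.py r a0 a1 n yaw1 [z mm] : arc in feeder angles -> shifts
r,a0,a1,n,y1,z=[float(v) for v in sys.argv[1:7]]
p=env.get_obs()['tcp_pos']*1000
for i in range(int(n)):
    k=(i+1)/n;a=np.radians(a0+(a1-a0)*k+9.2)
    print(np.round([0,515+r*np.cos(a)-p[0],352+r*np.sin(a)-p[1],z-p[2],y1*k],1).tolist())
E
python3 way.py 66.5 -83.3 -158 20 -67 58
```

```text
[0.0, -5.4, 3.0, -2.0, -3.4]
[0.0, -9.6, 2.2, -2.0, -6.7]
[0.0, -13.9, 1.7, -2.0, -10.0]
[0.0, -18.3, 1.5, -2.0, -13.4]
[0.0, -22.6, 1.6, -2.0, -16.8]
[0.0, -26.9, 1.9, -2.0, -20.1]
[0.0, -31.2, 2.5, -2.0, -23.4]
[0.0, -35.4, 3.5, -2.0, -26.8]
[0.0, -39.6, 4.6, -2.0, -30.2]
[0.0, -43.7, 6.1, -2.0, -33.5]
[0.0, -47.7, 7.8, -2.0, -36.8]
[0.0, -51.5, 9.8, -2.0, -40.2]
[0.0, -55.3, 12.0, -2.0, -43.6]
[0.0, -58.8, 14.5, -2.0, -46.9]
[0.0, -62.2, 17.1, -2.0, -50.2]
[0.0, -65.4, 20.0, -2.0, -53.6]
[0.0, -68.5, 23.1, -2.0, -57.0]
[0.0, -71.3, 26.4, -2.0, -60.3]
[0.0, -73.9, 29.9, -2.0, -63.6]
[0.0, -76.3, 33.5, -2.0, -67.0]
```

Request:
{"name": "arm_command", "arguments": {
  "steps": [0,-5.5,3,-2,-3,0,-10,2,-2,-7,0,-14,1.7,-2,-10,0,-18,1.5,-2,-13,0,-22.5,1.6,-2,-17,0,-27,2,-2,-20,0,-31,2.5,-2,-23,0,-35.5,3.5,-2,-27,0,-39.5,4.6,-2,-30,0,-43.5,6,-2,-33,0,-47.5,8,-2,-37]
}}

```text
time: 3.2
tcp_pos: [0.4878, 0.2927, 0.0602]
tcp_rot: [-1.483, -0.599, 0.601]
ft_force: [-0.1, -0.4, -0.5]
opening: -0.0
```

```bash
python3 look.py z5; python3 way.py 66.5 -125 -158 9 -30 58
```

```text
t 3.3 tcp [487.2 293.2  60. ] zdir 134.1 F [ 0.6 -0.  -0.1] j7 0.23
rel stud r 65.0233806452153 ang feeder -124.53722196742294
[0.0, -4.9, 0.9, -2.0, -3.3]
[0.0, -8.5, 3.1, -2.0, -6.7]
[0.0, -12.0, 5.5, -2.0, -10.0]
[0.0, -15.3, 8.2, -2.0, -13.3]
[0.0, -18.5, 11.0, -2.0, -16.7]
[0.0, -21.4, 14.1, -2.0, -20.0]
[0.0, -24.2, 17.3, -2.0, -23.3]
[0.0, -26.7, 20.8, -2.0, -26.7]
[0.0, -29.1, 24.3, -2.0, -30.0]
```

View pics/z5.png

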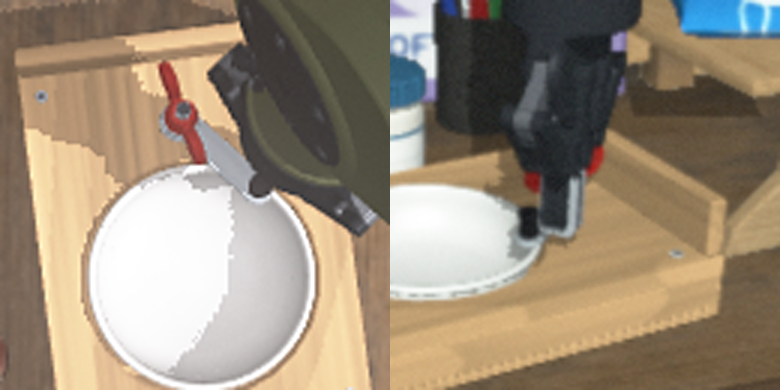

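Request:
{"name": "arm_command", "arguments": {
  "steps": [0,-5,1,-2,-3,0,-8.5,3,-2,-7,0,-12,5.5,-2,-10,0,-15.5,8,-2,-13,0,-18.5,11,-2,-17,0,-21.5,14,-2,-20,0,-24,17.5,-2,-23,0,-26.7,21,-2,-27,0,-29,24.5,-2,-30]
}}

```text
time: 4.2
tcp_pos: [0.4589, 0.3183, 0.0593]
tcp_rot: [-1.557, -0.193, 0.192]
ft_force: [0.4, -0.4, -0.7]
opening: -0.0
```

```bash
python3 look.py z6; python3 way.py 66.5 -158 -164 3 -5 58
```

```text
t 4.3 tcp [458.5 318.9  59.1] zdir 104.2 F [ 0.  -0.4 -0.7] j7 -0.21
rel stud r 65.5082141415123 ang feeder -158.85283673298136
[0.0, -1.5, 0.7, -1.1, -1.7]
[0.0, -2.6, 2.7, -1.1, -3.3]
[0.0, -3.6, 4.8, -1.1, -5.0]
```

View pics/z6.png

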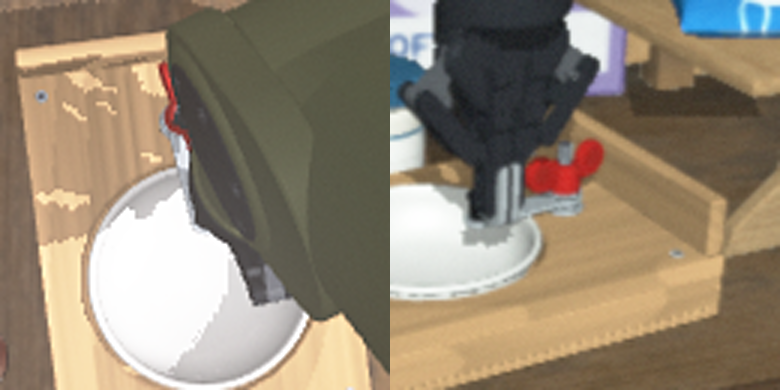

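Request:
{"name": "arm_command", "arguments": {
  "steps": [0,-1.5,1,-1,-2,0,-2.5,2.5,-1,-3,0,-3.2,3.8,-1,-5,0,-3.2,3.8,-1,-5,0,0,-15,0,0,0,0,-45,0,0,0,0,-85,20,0,0,0,-110,40,0,0,0,-110,40,0]
}}

```text
time: 5.2
tcp_pos: [0.46, 0.2049, 0.1013]
tcp_rot: [-1.558, -0.193, 0.188]
ft_force: [0.2, 0.3, -0.6]
opening: -0.0001
```

```bash
python3 look.py z7
```

```text
t 5.3 tcp [458.9 208.9  99.6] zdir 104.2 F [0.4 0.5 0.3] j7 -0.06
rel stud r 153.70086439096298 ang feeder -120.61441360556859
```

View pics/z7.png

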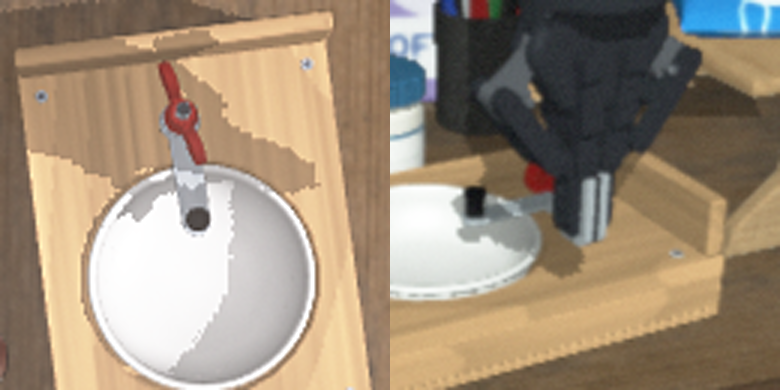

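```bash
cat > clip.py <<'E'
from h import *
c=cam('top');f=c['frame']
def cen(m):
    M=cv2.moments(m.astype(np.uint8)*255,True);return M['m10']/M['m00'],M['m01']/M['m00'],m.sum()
g=f.max(2)
if 1:
    m=np.zeros(g.shape,bool);m[150:175,333:360]=g[150:175,333:360]<80
    u,v,n=cen(m);p=plane(c,u,v,.07)
    d=p[:2]-[.515,.352];print('peg',u,v,n,p,np.hypot(*d),'ang',np.degrees(np.arctan2(d[1],d[0])))
P=lambda x,y,z:plane(c,270+(x+.5)/3.7-.5,85+(y+.5)/3.7-.5,z)[:2]
a,b,e,h=[P(x,y,.044) for x,y in((88,137),(415,97),(139,545),(469,504))]
ang=lambda d:np.degrees(np.arctan2(d[1],d[0]))
print(a,b,e,h,'yaws',ang(a-b)-90,ang(e-h)-90,ang(a-e),ang(b-h),'mid y',((a+b+e+h)/4))
E
python3 clip.py
```

```text
peg 345.4166666666667 162.75 12 [0.45163547 0.33966089 0.07      ] 0.06455476216242147 ang -168.980578504987
[0.52865274 0.43640855] [0.55340347 0.27225869] [0.32476093 0.4053537 ] [0.34934827 0.24137778] yaws 8.574538733048627 8.527674495260854 8.660187391298836 8.605617006714194 mid y [0.43904135 0.33884968]
```

```bash
python3 - <<'E'
from h import *
c=cam('top','top2.png');f=c['frame']
g=f.max(2).astype(float)
print(g[155:170,338:354].astype(int))
w=np.clip(130-g,0,90);w[:156]=0;w[169:]=0;w[:,:338]=0;w[:,353:]=0
v,u=np.mgrid[:400,:640];u0=(w*u).sum()/w.sum();v0=(w*v).sum()/w.sum()
p=plane(c,u0,v0,.07);d=p[:2]-[.5148,.3508];print(u0,v0,p,np.hypot(*d),np.degrees(np.arctan2(d[1],d[0])))
cv2.imwrite('pics/z8.png',cv2.resize(f[115:180,320:370],None,fx=9,fy=9,interpolation=cv2.INTER_CUBIC))
s=cam('side');cv2.imwrite('pics/z9.png',cv2.resize(s['frame'][200:260,320:420],None,fx=8,fy=8,interpolation=cv2.INTER_CUBIC))
E
```

```text
[[255 176 169 172 175 172 173 169 168 168 173 228 245 241 239 238]
 [255 205 168 171 175 176 174 170 169 170 173 201 248 243 241 240]
 [254 204 173 173 177 177 174 171 169 169 170 206 250 245 243 243]
 [253 230 172 172 177 178 180 180 174 175 173 222 252 247 245 244]
 [253 255 166 173 176 151 126 100  98 101 151 208 254 249 247 246]
 [253 255 164 174 179  89  86  78  79  79  90 142 255 249 247 247]
 [253 255 185 173 105  77  81  83  85  80  74  95 245 251 247 246]
 [252 255 212 170  88  83  84  84  84  82  80  88 232 252 248 246]
 [253 255 211 169  76  82  84  85  85  85  78  88 229 252 248 247]
 [253 255 197 171 102  81  83  84  84  83  79  96 255 252 248 248]
 [252 254 255 157 164  71  80  82  83  78  81 176 246 251 249 249]
 [252 253 255 225 233 170  88  71  72  95 137 252 253 250 249 249]
 [252 252 254 253 226 231 227 229 229 231 243 255 252 250 250 250]
 [252 252 252 253 253 245 204 230 244 223 254 252 251 250 250 250]
 [253 252 252 252 253 253 252 252 253 251 253 251 250 251 250 250]]
345.52516129032256 162.67139784946235 [0.45178266 0.33946878 0.07      ] 0.06402797230499672 -169.80650810060592
```

View pics/z8.png

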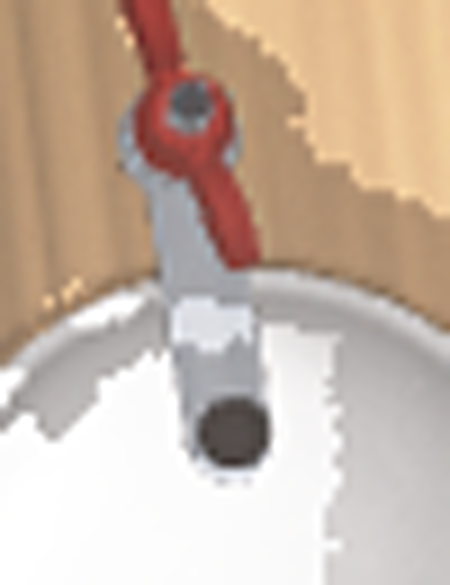

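View pics/z9.png

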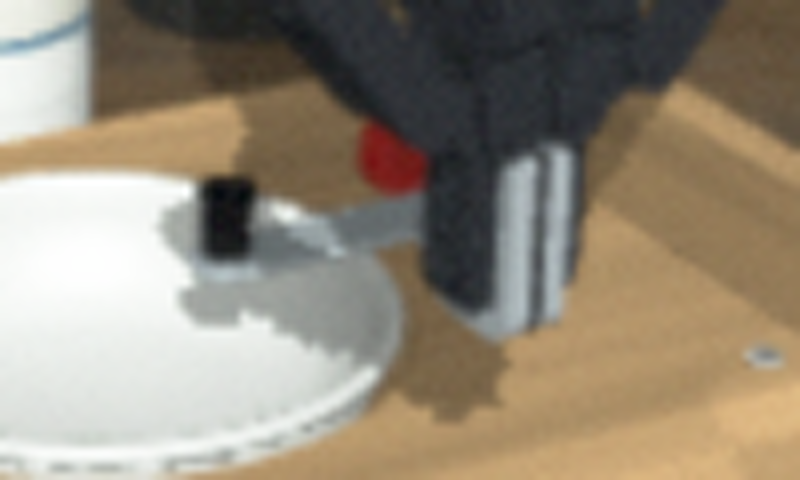

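```bash
sed -i 's/\[.515,.352\]/[.5148,.3508]/;s/-9\.2/-8.6/' look.py
cat > nut.py <<'E'
from h import *
import sys
from scipy.spatial.transform import Rotation as R
# nut.py w0 w1 n z gap : wing feeder angles (pushed wing), finger behind it
w0,w1,n,z=[float(v) for v in sys.argv[1:5]]
o=env.get_obs();p=o['tcp_pos']*1000;m=R.from_rotvec(o['tcp_rot']).as_matrix();zd=np.degrees(np.arctan2(m[1,2],m[0,2]))
print('tcp',p.round(1),zd.round(1),o['time'])
for i in range(int(n)+1):
    w=w0+(w1-w0)*i/n;a=np.radians(w+8.6)
    q=25*np.array([np.cos(a),np.sin(a)])+14.5*np.array([-np.sin(a),np.cos(a)])
    yaw=(w+8.6-90-zd+180)%360-180
    print(round(w,1),np.round([514.8+q[0]-p[0],350.8+q[1]-p[1],z-p[2],yaw],1).tolist())
E
python3 nut.py -145 -280 15 62
```

```text
tcp [458.  210.1  98.5] 104.4 5.45
-145.0 [48.7, 112.9, -36.5, 29.2]
-154.0 [44.4, 114.5, -36.5, 20.2]
-163.0 [40.5, 116.8, -36.5, 11.2]
-172.0 [36.9, 119.6, -36.5, 2.2]
-181.0 [33.9, 123.0, -36.5, -6.8]
-190.0 [31.4, 126.8, -36.5, -15.8]
-199.0 [29.6, 130.9, -36.5, -24.8]
-208.0 [28.4, 135.3, -36.5, -33.8]
-217.0 [27.9, 139.8, -36.5, -42.8]
-226.0 [28.1, 144.3, -36.5, -51.8]
-235.0 [29.0, 148.8, -36.5, -60.8]
-244.0 [30.6, 153.0, -36.5, -69.8]
-253.0 [32.9, 157.0, -36.5, -78.8]
-262.0 [35.7, 160.5, -36.5, -87.8]
-271.0 [39.1, 163.5, -36.5, -96.8]
-280.0 [42.9, 166.0, -36.5, -105.8]
```

Request:
{"name": "arm_command", "arguments": {
  "steps": [0,10,30,12,8,0,30,65,12,16,0,48,100,12,24,0,48.7,113,10,29,0,48.7,113,10,29,0,48.7,113,-15,29,0,48.7,113,-36,29,0,48.7,113,-36,29]
}}

```text
time: 6.25
tcp_pos: [0.5043, 0.3212, 0.0595]
tcp_rot: [-1.486, -0.583, 0.596]
ft_force: [-1.1, 0.3, 0.5]
opening: -0.0002
```

```bash
python3 look.py z10;python3 nut.py -145 -280 18 62
```

```text
t 6.35 tcp [506.2 322.4  62.3] zdir 133.3 F [ 0.3 -0.3  1.1] j7 0.2
rel stud r 29.655039900439192 ang feeder -115.47288414678633
tcp [506.2 322.4  62.3] 133.3 6.35
-145.0 [0.5, 0.6, -0.3, 0.3]
-152.5 [-3.0, 1.9, -0.3, -7.2]
-160.0 [-6.4, 3.7, -0.3, -14.7]
-167.5 [-9.5, 5.9, -0.3, -22.2]
-175.0 [-12.3, 8.4, -0.3, -29.7]
-182.5 [-14.7, 11.3, -0.3, -37.2]
-190.0 [-16.7, 14.5, -0.3, -44.7]
-197.5 [-18.3, 17.9, -0.3, -52.2]
-205.0 [-19.5, 21.5, -0.3, -59.7]
-212.5 [-20.1, 25.3, -0.3, -67.2]
-220.0 [-20.3, 29.0, -0.3, -74.7]
-227.5 [-20.0, 32.8, -0.3, -82.2]
-235.0 [-19.1, 36.5, -0.3, -89.7]
-242.5 [-17.8, 40.0, -0.3, -97.2]
-250.0 [-16.1, 43.4, -0.3, -104.7]
-257.5 [-13.9, 46.5, -0.3, -112.2]
-265.0 [-11.4, 49.3, -0.3, -119.7]
-272.5 [-8.5, 51.7, -0.3, -127.2]
-280.0 [-5.3, 53.7, -0.3, -134.7]
```

View pics/z10.png

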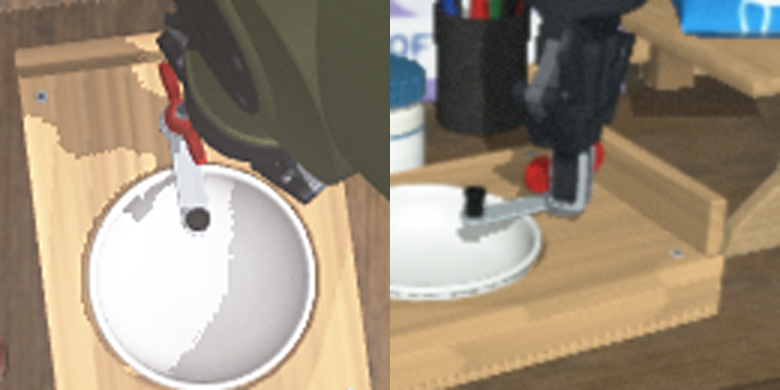

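Request:
{"name": "arm_command", "arguments": {
  "steps": [0,-3,2,0,-7,0,-6.4,3.7,0,-15,0,-9.5,6,0,-22,0,-12.3,8.4,0,-30,0,-14.7,11.3,0,-37,0,-16.7,14.5,0,-45,0,-18.3,18,0,-52,0,-19.5,21.5,0,-60]
}}

```text
time: 7.15
tcp_pos: [0.4866, 0.344, 0.0638]
tcp_rot: [-1.552, 0.235, -0.234]
ft_force: [-1.0, -0.8, -0.9]
opening: 0.0002
```

```bash
python3 look.py z11;python3 nut.py -205 -280 10 62
```

```text
t 7.25 tcp [486.6 344.8  63.6] zdir 73.2 F [ 0.5  0.4 -0.5] j7 -0.63
rel stud r 28.802977865162138 ang feeder -176.65718520502529
tcp [486.6 344.8  63.6] 73.2 7.25
-205.0 [0.1, -0.9, -1.6, 0.4]
-212.5 [-0.6, 2.8, -1.6, -7.1]
-220.0 [-0.7, 6.6, -1.6, -14.6]
-227.5 [-0.4, 10.4, -1.6, -22.1]
-235.0 [0.4, 14.1, -1.6, -29.6]
-242.5 [1.7, 17.6, -1.6, -37.1]
-250.0 [3.5, 21.0, -1.6, -44.6]
-257.5 [5.7, 24.1, -1.6, -52.1]
-265.0 [8.2, 26.8, -1.6, -59.6]
-272.5 [11.1, 29.3, -1.6, -67.1]
-280.0 [14.3, 31.3, -1.6, -74.6]
```

View pics/z11.png

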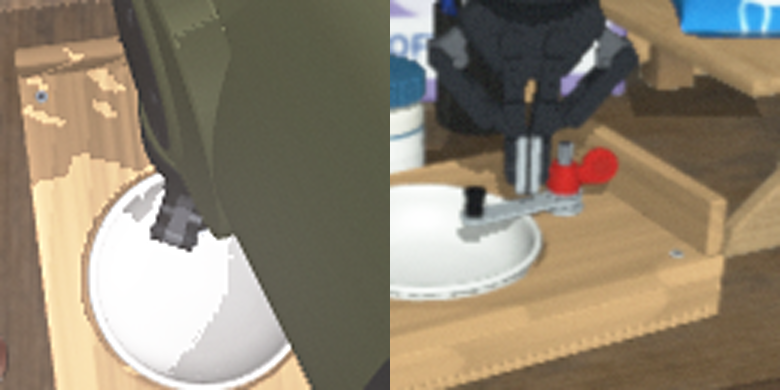

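Wing A (red disc, side px ~600,165) has swung toward the front right and the clip is still in place. Continue the stroke.

Request:
{"name": "arm_command", "arguments": {
  "steps": [0,-0.6,3,-1,-7,0,-0.7,6.6,-1,-15,0,-0.4,10.4,-1,-22,0,0.4,14,-1,-30,0,1.7,17.6,-1,-37,0,3.5,21,-1,-45,0,5.7,24,-1,-52,0,8.2,27,-1,-60,0,11,29.3,-1,-67,0,14.3,31.3,-1,-75,0,14.3,31.3,-1,-75]
}}

```text
time: 8.35
tcp_pos: [0.5011, 0.3767, 0.063]
tcp_rot: [-1.188, 1.227, -1.234]
ft_force: [-0.1, -0.5, 0.4]
opening: -0.0002
```

```bash
python3 look.py z12
```

```text
t 8.45 tcp [501.  376.1  62.9] zdir -1.5 F [0.1 0.  0. ] j7 -1.68
rel stud r 28.832865349855272 ang feeder 109.94950610164977
```

View pics/z12.png

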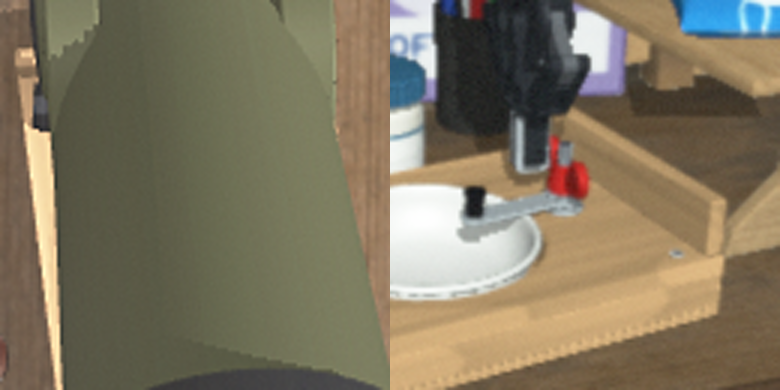

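```bash
python3 nut.py -85 -280 1 105
```

```text
tcp [501.  376.1  62.9] -1.5 8.45
-85.0 [33.8, -46.2, 42.1, -164.9]
-280.0 [-0.1, 0.0, 42.1, 0.1]
```

Request:
{"name": "arm_command", "arguments": {
  "steps": [0,-8,0,0,0,0,-8,0,25,8,0,-5,-2,45,16,0,0,-5,50,24,0,0,-10,50,32,0,5,-14,50,40,0,8,-18,50,48,0,10,-22,50,56,0,15,-26,50,64,0,20,-30,50,72,0,25,-34,50,80,0,30,-38,50,88]
}}

```text
time: 9.65
tcp_pos: [0.5308, 0.3377, 0.1134]
tcp_rot: [-1.563, 0.041, -0.04]
ft_force: [0.7, 0.1, 0.6]
opening: 0.0002
```

```bash
python3 look.py z13; python3 nut.py -85 -280 1 62
```

```text
t 9.75 tcp [531.6 336.8 113.6] zdir 86.7 F [0.6 0.1 0.7] j7 -0.42
rel stud r 21.894450858277963 ang feeder -48.39553594282216
tcp [531.6 336.8 113.6] 86.7 9.75
-85.0 [3.1, -6.9, -51.6, 106.9]
-280.0 [-30.7, 39.4, -51.6, -88.1]
```

View pics/z13.png

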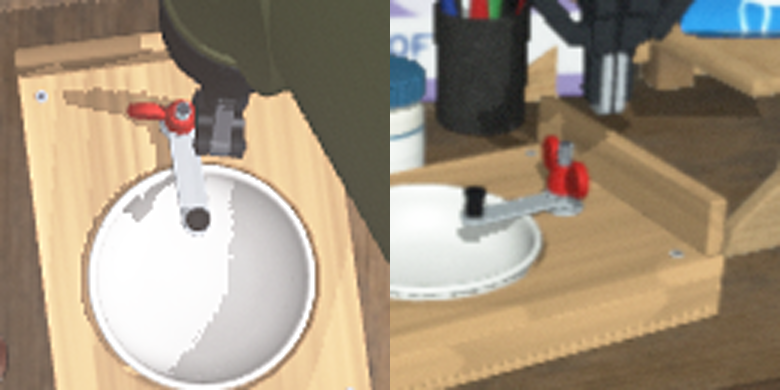

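Request:
{"name": "arm_command", "arguments": {
  "steps": [0,3,-7,-4,8.5,0,3,-7,-4,17,0,3,-7,-4,25.5,0,3,-7,-4,34,0,3,-7,-4,42.5,0,3,-7,-4,51,0,3,-7,-4,59.5,0,3,-7,-4,68,0,3,-7,-4,76,0,3,-7,-4,84,0,3,-7,-4,92,0,3,-7,-4,100]
}}

```text
time: 10.95
tcp_pos: [0.5339, 0.33, 0.1097]
tcp_rot: [-1.145, -1.291, 1.301]
ft_force: [0.5, -0.5, 0.7]
opening: 0.0003
```

```bash
python3 look.py z14; python3 nut.py -85 -280 1 62
```

```text
t 11.05 tcp [534.1 329.8 109.7] zdir -173.3 F [ 0.2 -0.5  0.3] j7 0.99
rel stud r 28.49063619260706 ang feeder -56.01302652800831
tcp [534.1 329.8 109.7] -173.3 11.05
-85.0 [0.7, 0.1, -47.7, 6.9]
-280.0 [-33.2, 46.3, -47.7, 171.9]
```

View pics/z14.png

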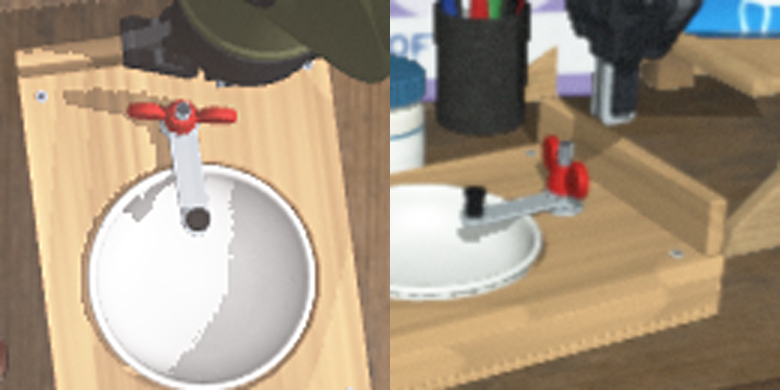

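Request:
{"name": "arm_command", "arguments": {
  "steps": [0,1,0,-20,6,0,1,0,-40,6,0,1,0,-47.5,6,0,1,0,-47.5,6]
}}

```text
time: 11.45
tcp_pos: [0.5342, 0.3295, 0.0612]
tcp_rot: [-1.092, -1.36, 1.374]
ft_force: [0.3, 0.3, -0.1]
opening: -0.0001
```

```bash
python3 look.py z15; python3 nut.py -85 -265 24 62
```

```text
t 11.55 tcp [535.2 330.2  62.8] zdir -167.4 F [0.  0.3 0.9] j7 1.06
rel stud r 28.99990510525249 ang feeder -53.95415354870163
tcp [535.2 330.2  62.8] -167.4 11.55
-85.0 [-0.4, -0.3, -0.8, 1.0]
-92.5 [-3.3, -2.7, -0.8, -6.5]
-100.0 [-6.5, -4.7, -0.8, -14.0]
-107.5 [-9.9, -6.3, -0.8, -21.5]
-115.0 [-13.5, -7.4, -0.8, -29.0]
-122.5 [-17.3, -8.1, -0.8, -36.5]
-130.0 [-21.0, -8.3, -0.8, -44.0]
-137.5 [-24.8, -7.9, -0.8, -51.5]
-145.0 [-28.5, -7.1, -0.8, -59.0]
-152.5 [-32.0, -5.8, -0.8, -66.5]
-160.0 [-35.4, -4.1, -0.8, -74.0]
-167.5 [-38.5, -1.9, -0.8, -81.5]
-175.0 [-41.3, 0.7, -0.8, -89.0]
-182.5 [-43.7, 3.6, -0.8, -96.5]
-190.0 [-45.7, 6.7, -0.8, -104.0]
-197.5 [-47.3, 10.2, -0.8, -111.5]
-205.0 [-48.5, 13.8, -0.8, -119.0]
-212.5 [-49.1, 17.5, -0.8, -126.5]
-220.0 [-49.3, 21.3, -0.8, -134.0]
-227.5 [-48.9, 25.0, -0.8, -141.5]
-235.0 [-48.1, 28.7, -0.8, -149.0]
-242.5 [-46.8, 32.3, -0.8, -156.5]
-250.0 [-45.1, 35.6, -0.8, -164.0]
-257.5 [-42.9, 38.7, -0.8, -171.5]
-265.0 [-40.4, 41.5, -0.8, -179.0]
```

View pics/z15.png

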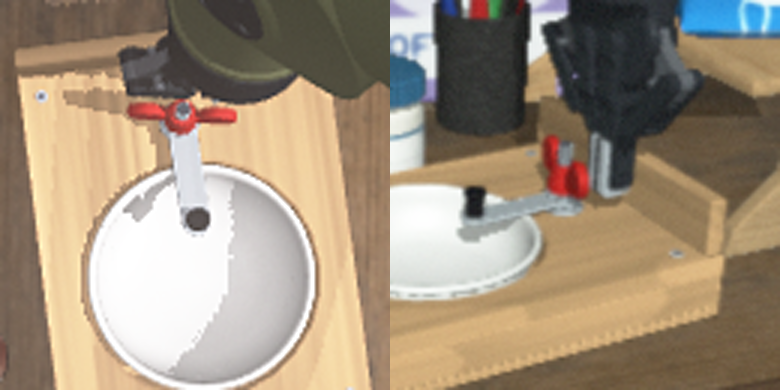

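Request:
{"name": "arm_command", "arguments": {
  "steps": [0,-3.3,-2.7,0,-6.5,0,-6.5,-4.7,0,-14,0,-10,-6.3,0,-21.5,0,-13.5,-7.4,0,-29,0,-17.3,-8.1,0,-36.5,0,-21,-8.3,0,-44,0,-24.8,-8,0,-51.5,0,-28.5,-7,0,-59,0,-32,-5.8,0,-66.5,0,-35.4,-4,0,-74,0,-38.5,-2,0,-81.5,0,-41.3,0.7,0,-89]
}}

```text
time: 12.75
tcp_pos: [0.494, 0.3312, 0.064]
tcp_rot: [-1.555, -0.181, 0.181]
ft_force: [-0.3, -1.5, -0.8]
opening: -0.0002
```

```bash
python3 look.py z16; python3 nut.py -175 -280 14 62
```

```text
t 12.85 tcp [493.7 332.1  63.8] zdir 103.5 F [-0.3  1.3 -0.1] j7 -0.15
rel stud r 28.232163558470834 ang feeder -147.00993682352646
tcp [493.7 332.1  63.8] 103.5 12.85
-175.0 [0.2, -1.2, -1.8, 0.1]
-182.5 [-2.2, 1.7, -1.8, -7.4]
-190.0 [-4.2, 4.9, -1.8, -14.9]
-197.5 [-5.8, 8.3, -1.8, -22.4]
-205.0 [-7.0, 11.9, -1.8, -29.9]
-212.5 [-7.6, 15.6, -1.8, -37.4]
-220.0 [-7.8, 19.4, -1.8, -44.9]
-227.5 [-7.4, 23.2, -1.8, -52.4]
-235.0 [-6.6, 26.8, -1.8, -59.9]
-242.5 [-5.3, 30.4, -1.8, -67.4]
-250.0 [-3.6, 33.7, -1.8, -74.9]
-257.5 [-1.4, 36.8, -1.8, -82.4]
-265.0 [1.1, 39.6, -1.8, -89.9]
-272.5 [4.0, 42.1, -1.8, -97.4]
-280.0 [7.2, 44.1, -1.8, -104.9]
```

View pics/z16.png

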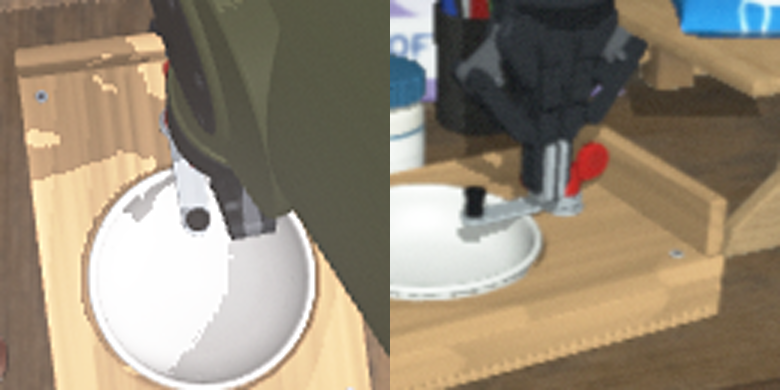

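Request:
{"name": "arm_command", "arguments": {
  "steps": [0,-2.2,1.7,-1,-7.5,0,-4.2,5,-1,-15,0,-5.8,8.3,-1,-22.5,0,-7,12,-1,-30,0,-7.6,15.6,-1,-37.5,0,-7.8,19.4,-1,-45,0,-7.4,23,-1,-52.5,0,-6.6,27,-1,-60,0,-5.3,30.4,-1,-67.5,0,-3.6,33.7,-1,-75,0,-1.4,37,-1,-82.5,0,1,39.6,-1,-90]
}}

```text
time: 14.05
tcp_pos: [0.4944, 0.3726, 0.0633]
tcp_rot: [-1.305, 1.03, -1.038]
ft_force: [-1.2, 0.9, -0.5]
opening: -0.0001
```

```bash
python3 look.py z17; python3 nut.py -265 -280 2 62; python3 nut.py -85 -88 1 108
```

```text
t 14.15 tcp [494.7 372.7  63. ] zdir 13.6 F [-0.2  0.6 -0.2] j7 -1.42
rel stud r 29.660359333711913 ang feeder 123.93168761353584
tcp [494.7 372.7  63. ] 13.6 14.15
-265.0 [0.1, -1.0, -1.0, -0.0]
-272.5 [3.0, 1.5, -1.0, -7.5]
-280.0 [6.2, 3.5, -1.0, -15.0]
tcp [494.7 372.7  63. ] 13.6 14.15
-85.0 [40.0, -42.7, 45.0, 180.0]
-88.0 [38.9, -43.8, 45.0, 177.0]
```

View pics/z17.png

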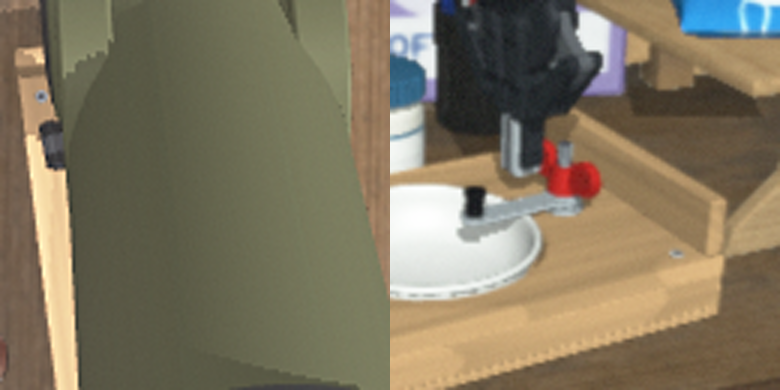

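Request:
{"name": "arm_command", "arguments": {
  "steps": [0,3,1.5,0,-7.5,0,6.2,3.5,0,-15,0,8,4.4,0,-19,0,8,4.4,0,-19,0,-4,4,0,-15,0,-5,3,30,-8,0,-5,0,45,0,0,0,-5,48,8,0,5,-10,48,16,0,10,-15,48,24,0,15,-20,48,32,0,20,-25,48,40]
}}

```text
time: 15.35
tcp_pos: [0.5153, 0.3473, 0.1116]
tcp_rot: [-1.506, 0.484, -0.49]
ft_force: [0.9, -0.1, 0.5]
opening: 0.0001
```

```bash
python3 look.py z18;  python3 nut.py -88 -85 1 108
```

```text
t 15.45 tcp [516.1 346.2 112. ] zdir 53.9 F [ 0.1 -0.8 -0.3] j7 -0.85
rel stud r 4.759763177348147 ang feeder -82.64541860493559
tcp [516.1 346.2 112. ] 53.9 15.45
-88.0 [17.5, -17.3, -4.0, 136.7]
-85.0 [18.7, -16.3, -4.0, 139.7]
```

View pics/z18.png

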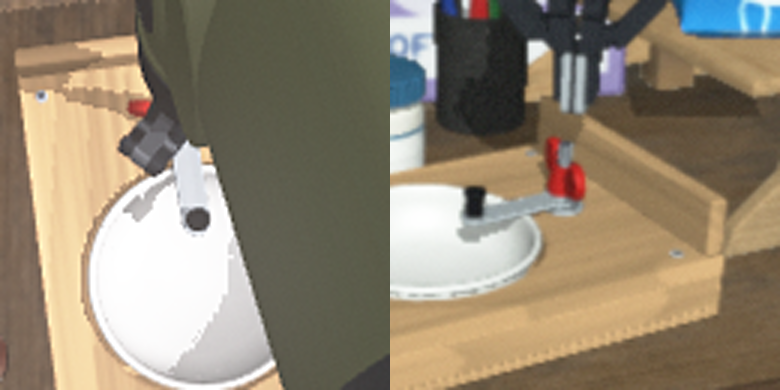

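Request:
{"name": "arm_command", "arguments": {
  "steps": [0,3,-5,-2,8.5,0,8,-10,-2,17,0,13,-14,-2,25.5,0,18,-17,-2,34,0,18,-17,-2,42.5,0,18,-17,-2,51,0,18,-17,-2,59.5,0,18,-17,-2,68,0,18,-17,-2,76.5,0,18,-17,-2,85,0,18,-17,-2,93.5,0,18,-17,-2,102]
}}

```text
time: 16.65
tcp_pos: [0.5339, 0.3295, 0.1102]
tcp_rot: [-1.368, -0.895, 0.9]
ft_force: [0.3, -0.3, -0.1]
opening: 0.0
```

```bash
python3 look.py z19;  python3 nut.py -88 -85 1 62
```

```text
t 16.75 tcp [534.  329.3 110.2] zdir 156.0 F [0.5 0.  0.7] j7 0.61
rel stud r 28.820970889304593 ang feeder -56.74271210140036
tcp [534.  329.3 110.2] 156.0 16.75
-88.0 [-0.4, -0.4, -48.2, 34.6]
-85.0 [0.7, 0.6, -48.2, 37.6]
```

View pics/z19.png

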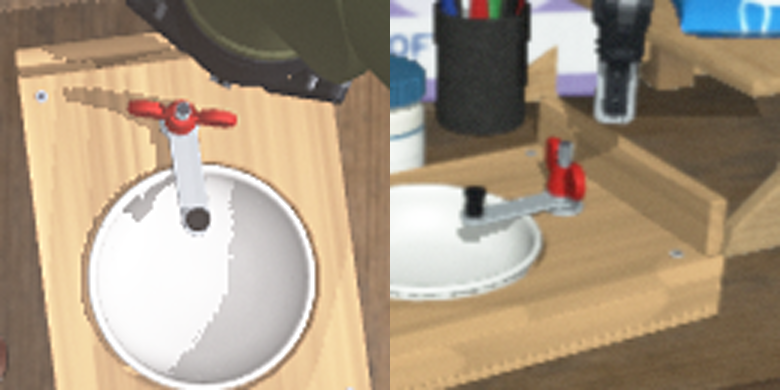

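Request:
{"name": "arm_command", "arguments": {
  "steps": [0,0,0,-2,8.5,0,0,0,-2,17,0,0,0,-2,25.5,0,0,0,-15,33,0,0,0,-35,34,0,0,0,-48,34,0,0,0,-48,34]
}}

```text
time: 17.45
tcp_pos: [0.5328, 0.3286, 0.0602]
tcp_rot: [-1.114, -1.324, 1.341]
ft_force: [-1.1, 0.2, 0.4]
opening: 0.0001
```

```bash
python3 look.py z20;  python3 nut.py -85 -182.5 13 61
```

```text
t 17.55 tcp [534.  329.4  62.2] zdir -170.1 F [ 0.7 -0.5  0.6] j7 1.07
rel stud r 28.706121110226874 ang feeder -56.65380260498565
tcp [534.  329.4  62.2] -170.1 17.55
-85.0 [0.8, 0.5, -1.2, 3.7]
-92.5 [-2.1, -2.0, -1.2, -3.8]
-100.0 [-5.3, -4.0, -1.2, -11.3]
-107.5 [-8.7, -5.6, -1.2, -18.8]
-115.0 [-12.3, -6.7, -1.2, -26.3]
-122.5 [-16.1, -7.4, -1.2, -33.8]
-130.0 [-19.8, -7.5, -1.2, -41.3]
-137.5 [-23.6, -7.2, -1.2, -48.8]
-145.0 [-27.3, -6.4, -1.2, -56.3]
-152.5 [-30.8, -5.1, -1.2, -63.8]
-160.0 [-34.2, -3.3, -1.2, -71.3]
-167.5 [-37.3, -1.2, -1.2, -78.8]
-175.0 [-40.1, 1.4, -1.2, -86.3]
-182.5 [-42.5, 4.3, -1.2, -93.8]
```

View pics/z20.png

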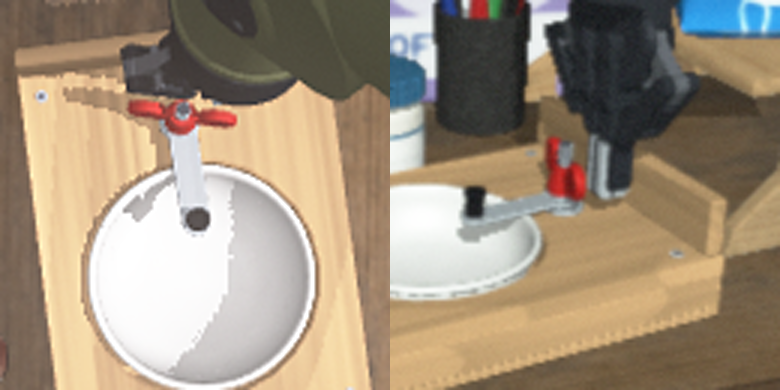

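Request:
{"name": "arm_command", "arguments": {
  "steps": [0,-2,-2,0,-4,0,-5.3,-4,0,-11.5,0,-8.7,-5.6,0,-19,0,-12.3,-6.7,0,-26,0,-16,-7.4,0,-34,0,-20,-7.5,0,-41.5,0,-23.6,-7.2,0,-49,0,-27.3,-6.4,0,-56.5,0,-30.8,-5,0,-64,0,-34.2,-3.3,0,-71.5,0,-34.2,-3.3,0,-71.5]
}}

```text
time: 18.65
tcp_pos: [0.4996, 0.3271, 0.0632]
tcp_rot: [-1.525, -0.387, 0.386]
ft_force: [-0.1, -0.6, 0.2]
opening: -0.0001
```

```bash
python3 look.py z21;  python3 nut.py -160 -184 6 61
```

```text
t 18.75 tcp [500.1 326.9  63. ] zdir 118.6 F [ 0.1  0.2 -0.5] j7 0.11
rel stud r 28.074685243889 ang feeder -130.07789991962724
tcp [500.1 326.9  63. ] 118.6 18.75
-160.0 [-0.3, -0.8, -2.0, -0.0]
-164.0 [-2.0, 0.4, -2.0, -4.0]
-168.0 [-3.6, 1.6, -2.0, -8.0]
-172.0 [-5.2, 2.9, -2.0, -12.0]
-176.0 [-6.6, 4.3, -2.0, -16.0]
-180.0 [-7.9, 5.9, -2.0, -20.0]
-184.0 [-9.1, 7.5, -2.0, -24.0]
```

View pics/z21.png

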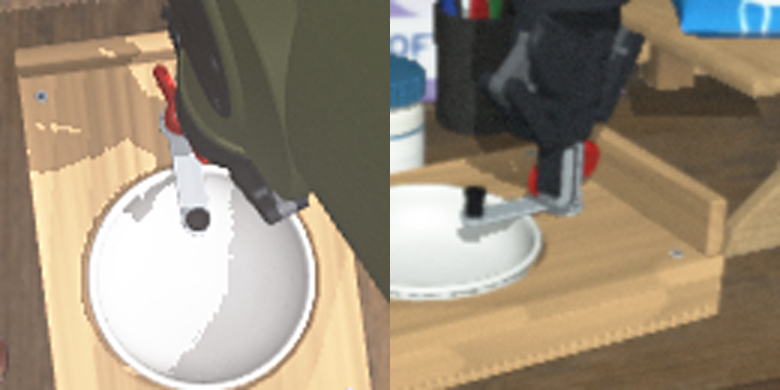

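Request:
{"name": "arm_command", "arguments": {
  "steps": [0,-2,0.5,-1,-4,0,-3.6,1.6,-1,-8,0,-5.2,3,-1,-12,0,-5.9,3.6,-1,-14,0,-5.9,3.6,-1,-14]
}}

```text
time: 19.25
tcp_pos: [0.4946, 0.3306, 0.0623]
tcp_rot: [-1.55, -0.203, 0.199]
ft_force: [-0.2, -1.5, -0.3]
opening: 0.0001
```

```bash
python3 look.py z22;  python3 nut.py -174 -190 8 61
```

```text
t 19.35 tcp [494.4 330.5  62.1] zdir 104.7 F [ 0.4 -0.7 -0.1] j7 -0.08
rel stud r 28.748291185179763 ang feeder -143.69335632717906
tcp [494.4 330.5  62.1] 104.7 19.35
-174.0 [-0.2, -0.0, -1.1, -0.1]
-176.0 [-0.9, 0.7, -1.1, -2.1]
-178.0 [-1.5, 1.4, -1.1, -4.1]
-180.0 [-2.2, 2.2, -1.1, -6.1]
-182.0 [-2.8, 3.0, -1.1, -8.1]
-184.0 [-3.4, 3.8, -1.1, -10.1]
-186.0 [-4.0, 4.7, -1.1, -12.1]
-188.0 [-4.5, 5.5, -1.1, -14.1]
-190.0 [-5.0, 6.4, -1.1, -16.1]
```

View pics/z22.png

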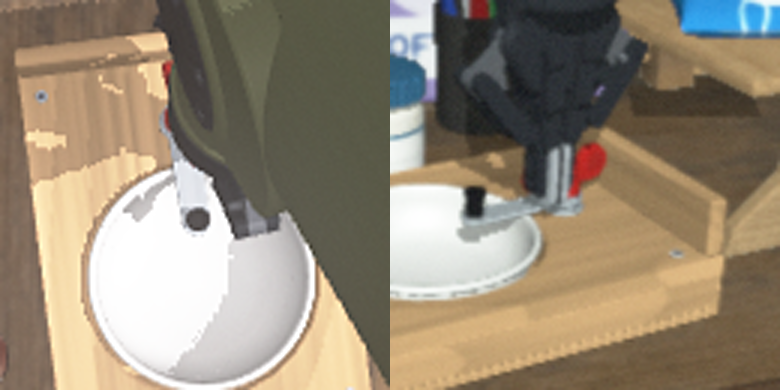

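Request:
{"name": "arm_command", "arguments": {
  "steps": [0,-0.6,0.6,0,-2,0,-1,1.2,0,-4,0,-1.4,1.8,0,-5,0,-1.4,1.8,0,-5]
}}

```text
time: 19.75
tcp_pos: [0.4928, 0.3324, 0.0621]
tcp_rot: [-1.556, -0.135, 0.131]
ft_force: [-0.8, 0.1, 0.8]
opening: 0.0003
```

Request:
{"name": "arm_command", "arguments": {
  "steps": [0,-0.3,0.7,0,-1,0,-0.5,1.2,0,-2,0,-0.5,1.2,0,-2]
}}

```text
time: 20.05
tcp_pos: [0.4922, 0.3337, 0.062]
tcp_rot: [-1.558, -0.107, 0.103]
ft_force: [-0.5, -1.6, 0.0]
opening: -0.0005
```

Request:
{"name": "arm_command", "arguments": {
  "steps": [0,-0.2,0.7,0,-1,0,-0.4,1.3,0,-2,0,-0.4,1.3,0,-2]
}}

```text
time: 20.35
tcp_pos: [0.4917, 0.3346, 0.062]
tcp_rot: [-1.56, -0.079, 0.075]
ft_force: [-0.2, -1.9, 0.9]
opening: -0.0003
```

Request:
{"name": "arm_command", "arguments": {
  "steps": [0,-0.2,0.7,0,-1,0,-0.4,1.3,0,-2,0,-0.4,1.3,0,-2]
}}

```text
time: 20.65
tcp_pos: [0.4913, 0.3347, 0.0619]
tcp_rot: [-1.562, -0.05, 0.046]
ft_force: [-0.8, -4.9, 1.9]
opening: -0.0001
```

Request:
{"name": "arm_command", "arguments": {
  "steps": [0,-0.2,0.7,0,-1,0,-0.4,1.3,0,-2,0,-0.4,1.3,0,-2]
}}

```text
time: 20.95
tcp_pos: [0.4909, 0.3347, 0.0619]
tcp_rot: [-1.564, -0.02, 0.017]
ft_force: [-1.3, -6.6, 2.8]
opening: -0.0001
```

```bash
python3 look.py z23
```

```text
t 21.05 tcp [490.9 334.7  61.9] zdir 91.4 F [-1.  -7.   2.1] j7 -0.27
rel stud r 28.784037710563258 ang feeder -154.64215177819915
```

View pics/z23.png

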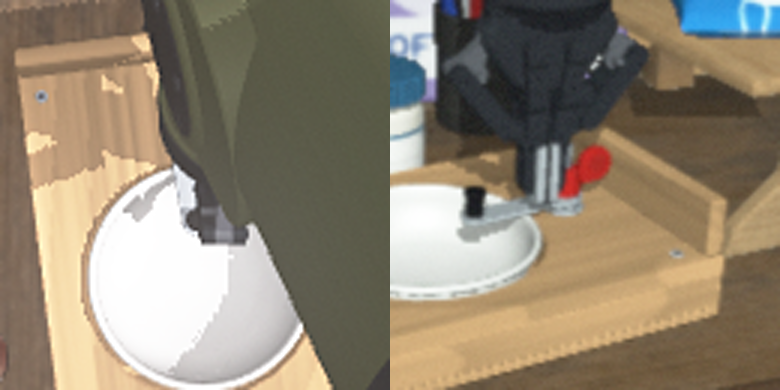

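Request:
{"name": "arm_command", "arguments": {
  "steps": [0,0,1,0,3,0,0,2,0,6,0,0,2,0,6]
}}

```text
time: 21.35
tcp_pos: [0.4918, 0.3352, 0.062]
tcp_rot: [-1.563, -0.103, 0.099]
ft_force: [1.2, -6.3, 1.8]
opening: 0.0001
```

Request:
{"name": "arm_command", "arguments": {
  "steps": [0,0,1.5,0,0,0,0,3,0,0,0,0,3,0,0]
}}

```text
time: 21.65
tcp_pos: [0.4919, 0.3356, 0.0619]
tcp_rot: [-1.567, -0.1, 0.097]
ft_force: [-0.5, -9.5, 4.2]
opening: 0.0
```

Firm stop at 9.5 N. Back off and inspect.

Request:
{"name": "arm_command", "arguments": {
  "steps": [0,1,-8,0,0,0,2,-20,0,0,0,2,-35,30,0,0,0,-70,60,0,0,-20,-120,100,0,0,-40,-160,120,0,0,-40,-160,120,0]
}}

```text
time: 22.35
tcp_pos: [0.4515, 0.1714, 0.1844]
tcp_rot: [-1.565, -0.098, 0.091]
ft_force: [-0.0, 0.0, 0.5]
opening: -0.0002
```

```bash
python3 look.py z24; python3 - <<'E'
from h import *
c=cam('top','top3.png');f=c['frame'].astype(int)
cv2.imwrite('pics/z25.png',cv2.resize(c['frame'][100:190,300:400],None,fx=6,fy=6,interpolation=cv2.INTER_CUBIC))
m=(f[...,2]>100)&(f[...,1]<80)&(f[...,0]<80);m[:,:310]=0;m[:,400:]=0;m[:90]=0;m[180:]=0
v,u=np.nonzero(m);pts=np.array([plane(c,a,b,.0705)[:2] for a,b in zip(u,v)])
x=pts-pts.mean(0);w,V=np.linalg.eigh(x.T@x);d=V[:,1];print('red n',len(u),'axis world',np.degrees(np.arctan(d[1]/d[0])),'extent',np.ptp(x@d))
g=c['frame'].max(2).astype(float)
w=np.clip(130-g,0,90);w[:156]=0;w[169:]=0;w[:,:336]=0;w[:,355:]=0
v,u=np.mgrid[:400,:640];u0=(w*u).sum()/w.sum();v0=(w*v).sum()/w.sum()
p=plane(c,u0,v0,.07);d=p[:2]-[.5148,.3508];print(u0,v0,p,np.hypot(*d),np.degrees(np.arctan2(d[1],d[0])))
E
```

```text
t 22.45 tcp [452.1 173.8 183.6] zdir 97.0 F [-0.4 -0.  -0.6] j7 -0.06
rel stud r 187.76402544243044 ang feeder -118.11099883518179
red n 150 axis world 8.17760046171523 extent 0.06445583055795068
345.4676498572788 162.78306374881066 [0.45157815 0.33956774 0.07      ] 0.06421188422990327 -169.92570815703127
```

View pics/z25.png

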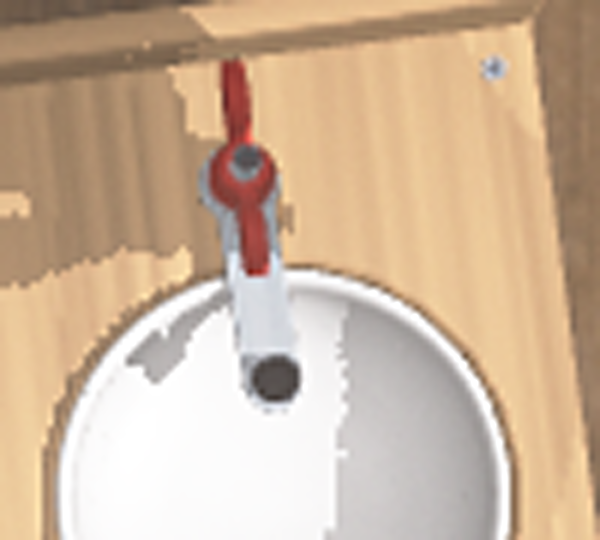

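View pics/z24.png

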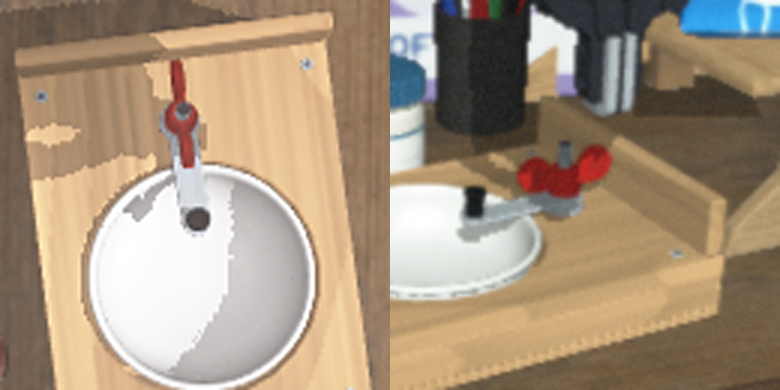

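```bash
python3 - <<'E'
from h import *
a=cv2.imread('pics/top0.png');b=cv2.imread('pics/top3.png')
for n,(r0,r1,c0,c1) in dict(jar=(145,188,230,275),bottle=(195,225,248,282),spoon=(248,273,312,390),bowl=(180,222,305,390)).items():
    d=cv2.absdiff(a[r0:r1,c0:c1],b[r0:r1,c0:c1]).max(2);print(n,(d>60).sum())
cv2.imwrite('pics/z26.png',b)
env.close_job()
E
```

```text
jar 0
bottle 0
spoon 0
bowl 0
the job is handed in; nothing more can be done
```

View pics/z26.png

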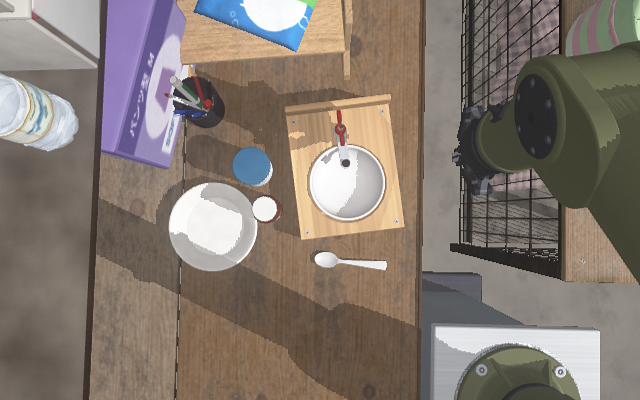

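The bowl is locked in: with the shut fingertips I swung the clip over the rim, then ran the wing nut about 373° clockwise in three strokes. I handed the job in at about 22.5 s.

- **Nut:** it met a firm stop, with the force rising from about 1.5 N to 9.5 N and almost no further movement. The wings lie at 8.2° in the image, against the board's axis at 8.6°.
- **Clip:** it reads about 1.5° short of dead centre, which is within the measuring error of about one pixel. I left it there and the nut did not shift it.
- **Everything else:** the jar, bottle, spoon and bowl show no change between the first and last top pictures. The gripper was backed well clear before I handed in, and no check failed.

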